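Free the stuck battery from its charging dock

ROBOT

A 6-joint arm with a two-finger parallel gripper is mounted at the origin on the work surface. World frame = base frame: x ahead of the robot, y to its left, z up, the work surface at z = 0. Lengths are in mm, angles in rad, forces in N, time in s.
With the tool pointing down it reaches from about 350 to 875 mm from the base axis. Payload 4.2 kg.
Tool frame: the origin (TCP) lies at the very end of the fingers, on their centre line; the grasp point (between the pads) lies 19 mm behind it; z points along the fingers, y is the direction in which the jaws open and shut (so a half turn about z gives the same grasp; the last joint's range is limited). The gripper opens to 85 mm and grips with 20 to 120 N. Pads are 22 mm wide; open, the fingers measure 114 mm over their backs; the gripper's body (76 mm by 85 mm) begins 54 mm behind the grasp point. The pads swing forward as they close: fully open they stand 13 mm farther back than shut.
Start: joints at [-0.931, 0.385, 0.008, 0, -1.194, -0.259], TCP at [232.303, -580.202, 231.312] pointing down, gripper open.
Joint ranges: [-3.14, 3.14], [-1.21, 2.06], [-1.07, 1.41], [-3.16, 2.05], [-2.99, -0.16], [-3.1, 3.1]. Speed limits (rad/s): [2.79, 2.79, 3.14, 3.14, 3.14, 3.14].

INTERFACE

Orientations are given as a unit quaternion [x, y, z, w].
In Python, from bench import arm gives the robot as it stands.
- The arm moves only by the tool apply_moves, never from a script. Its argument "plan" is one flat list of numbers, 5 for each row, row after row: the gripper's target within -1 to 1 (shut at 1, half-way at 0, fully open at -1), then the shift along the world's x, y, z in m, then the turn about the world's z in degrees. A call has 1 to 8 rows; each row is the pose to reach, as a shift and turn from the pose commanded when the call began; what a row does not reach only later rows make up. A row lasts 1/12 s, in which the tool goes at most 41.7 mm and 7.16 degrees, less where a joint would pass 70% of its speed; a pose out of reach is approached as far as the arm can. A call with a gripper value outside its range is refused whole. The fingers move at their own pace and stop on an object; the grip force is fixed at half the most. Time passes only in rows, so rows that repeat a pose let the fingers close. It gives the time, the measured TCP pose, the force and the opening at its end, in the units of the state.
- arm.read_state(): the state, without advancing time (a new reading comes with each control period).
- arm.get_image(name): name is "scene" or "top" or "wrist"; returns a dict with "color" (384x512x3 uint8, red, green, blue), "range_z" (384x512 float32, mm along the optical axis (not along the pixel's ray), 0 where there is no reading), "camera_matrix" (3x3 intrinsics, pixels), "camera_from_world" (4x4, takes a point from world to camera coordinates); the wrist camera has in their place "mount" (4x4, takes a point from camera to tool coordinates, whose origin is the TCP and whose axes are the flange's). Camera axes: x right, y down, z forward; pixel columns grow to the right and rows downward; lengths in mm; the calibration is good to about 2 mm. The wrist camera is an equidistant fisheye: a pixel r from the principal point sees the ray r / f radians off the axis. A picture is of the moment at which its call begins: read the wrist's pose just before it.
- arm.job_done(): hands the job in, once; it reports no verdict.
The state is a dict: "clock": time; "joints": joint angles; "joint_vel": joint speeds; "joint_efforts": joint torques, N m; "position": TCP position; "ee_rot": TCP orientation; "contact_force": force on the tool from outside, world axes, zero at the start; "wrist_torque": the same for the moment, N m; "gripper_width": finger opening in mm.
Only numpy, scipy, OpenCV 4.12 (cv2) and the standard library are available. Lean on these libraries where they do the work, as an engineer would, in place of code of your own. Each camera call takes 0.05 s, during which the arm holds its last target.

TASK

Shut the charger down by pressing the red key and then the blue key fully, one at a time, leaving the green key alone. Then take the battery stuck in the charging dock by its upright orange fin and rock it side to side several times, easing it up as it rocks, until it frees: do not yank it straight up, or the dock lifts off its foot plate. Finish while still holding the battery still and upright, just clear (about 2 cm) above the dock's well, with the dock down on its plate and the things around it undisturbed.

Things in the scene. Friction and masses are not known exactly. Their poses are not given: they have to be found in the camera images.
- battery: rechargeable battery, 0.25 kg, 78 mm tall; origin at the centre of its underside, z up, x along the fin. From below: black foot key 44 (x) by 14 (y) by 6 mm high; dark blue block 44 (x) by 40 (y) from 6 to 36 mm up; orange upright fin 40 long (x), 16 thick (y) from 36 to 78 mm up, to be pinched across its 16 mm. It starts fully down in the well, its axes along the dock's.
- battery_grip (a point): middle of the fin, 60 mm above the battery's underside; axes as the battery's. The shoulders of the block lie 24 mm below this point.
- dock_mouth (a point): centre of the mouth of the dock's well, level with the dock's top, 42 mm above the counter; x and y along the dock's sides, z up. The light grey dock is 110 (x) by 100 (y) mm; the well is 48 by 48 mm and 26 mm deep. The 4 mm of play on each y side lets the battery rock about the dock's x axis, leaning up to about 0.25 rad to +y and -y. It is out of the well after 26 mm of rise.
- dock_pivot (a point): rocking centre, 8 mm below the mouth, axes as the mouth's; level with four brass spring shoes in the x walls, at y +15 and -15 mm, that press on the battery's x faces, 15 N each: a straight pull needs 30 to 45 N. Rocked about x through here, one pair slips up, the other down, and it rises easily, 2 mm a swing (0.15 rad to each side). The shoes let go after 12 mm of rise.
- dock (a joint): how far the dock has lifted off its foot plate, 0 (down) to 0.014 m; springs hold it down until it is pulled up with about 16 N, and bring it back
- dock_base: dark grey foot plate of the dock, fixed to the counter, 150 (x) by 140 (y) by 4 mm; origin at the centre of its underside, directly below the well's centre; x and y along the dock's
- keypad: light grey keypad slab, fixed, 80 (x) by 170 (y) by 20 mm high, with the three keys in a row along its y, 50 mm apart, in any order; origin at the centre of its underside
- red_key (a joint): red round push key, 28 mm across, on a black round collar 44 mm across and 12 mm high; it stands 6 mm above the collar. Joint value: how far it is pressed, 0 up to 0.006 m fully down; it springs back. About 1.5 N starts it moving, 5 N takes it fully down. To be pressed first.
- red_key_top (a point): centre of the red key's top face, 38 mm above the counter when the key is up; z is up
- blue_key (a joint): blue round push key, 28 mm across, on a black round collar 44 mm across and 12 mm high; it stands 6 mm above the collar. Joint value: how far it is pressed, 0 up to 0.006 m fully down; it springs back. About 1.5 N starts it moving, 5 N takes it fully down. To be pressed second.
- blue_key_top (a point): centre of the blue key's top face, 38 mm above the counter when the key is up; z is up
- green_key (a joint): green round push key, 28 mm across, on a black round collar 44 mm across and 12 mm high; it stands 6 mm above the collar. Joint value: how far it is pressed, 0 up to 0.006 m fully down; it springs back. About 1.5 N starts it moving, 5 N takes it fully down. To be left alone.
- green_key_top (a point): centre of the green key's top face, 38 mm above the counter when the key is up; z is up
- drops: bystander: eye-drop bottle, 28 mm across, 70 mm tall, origin at the centre of its underside
- lens_case: bystander: brown case of trial lenses, 100 (x) by 150 (y) by 34 mm, origin at the centre of its underside
- mouse: bystander: white round computer mouse, 62 mm across, 34 mm high, origin at the centre of its underside
Mind the look-alikes: they are no part of the job. What is meant by the dock_base is not pink or turquoise, and is the larger of those in its own colour.

How it is judged:
By the outcome, as a careful person would: the job done as asked, in the order asked, and still so for the second after the job is handed in, while the arm keeps its last pose, push and grip.
It also fails if it takes over 58 s, if anything falls off the work surface, if the arm or the gripper's body presses on something with over 40 N, if the wrist force passes 120 N, or if a joint passes its speed limit or range.

## Working session

There is one attempt and no reset: what is moved stays moved. The work goes in short steps, Python scripts to look and compute and a tool call to move; the robot and the scene stay as the last step left them, time stands still between calls to the robot, and variables do not carry over. Pictures are saved under pics/ and viewed, and the job is handed in when it is done.

Besides the shell and the picture viewer there is one more tool, called after "Request:" in YAML: its name, and indented under it one key for each argument. apply_moves: Moves the arm, as the interface text tells. Its arguments: {"type":"object","properties":{"plan":{"type":"array","items":{"type":"number"}}},"required":["plan"]}

```bash
mkdir -p pics; ls
python3 - <<'E'
from bench import arm
import cv2,numpy as np,pickle
s=arm.read_state();print(s)
for n in("scene","top"):
    d=arm.get_image(n);pickle.dump(d,open(f"{n}0.pkl","wb"))
    cv2.imwrite(f"pics/{n}0.png",cv2.resize(d["color"][:,:,::-1],(800,600),interpolation=cv2.INTER_CUBIC))
    print(d["camera_matrix"],d["camera_from_world"])
E
```

```text
pics
{'clock': 0.0, 'joints': array([-9.31413514e-01,  3.85556800e-01,  6.62641503e-03, -5.15791764e-04,
       -1.19398131e+00, -2.58596397e-01]), 'joint_vel': array([ 0.00064764, -0.00062618, -0.00179902,  0.00119032, -0.00017848,
        0.00131999]), 'joint_efforts': array([-3.96159521e-04, -3.92285550e+01,  1.88402617e+01,  4.18608025e+00,
       -4.58996423e-03,  1.29121196e-05]), 'position': array([ 232.08638661, -579.68501552,  230.21916523]), 'ee_rot': array([-1.89151471e-01,  9.81947323e-01,  1.05689872e-03, -2.43150567e-04]), 'contact_force': array([ 0.01499665, -0.47777807,  1.33788986]), 'wrist_torque': array([-0.00154829, -0.01941192, -0.00986869]), 'gripper_width': 85.5836093316197}
[[418.57518362   0.         253.16085869]
 [  0.         418.57518362 193.72306227]
 [  0.           0.           1.        ]] [[ 1.76170964e-02  9.99720907e-01 -1.57399638e-02  1.30591050e+01]
 [ 7.61535015e-01 -2.36172968e-02 -6.47693326e-01 -3.07140371e+02]
 [-6.47884295e-01 -5.76057786e-04 -7.61738543e-01  1.67562727e+03]
 [ 0.00000000e+00  0.00000000e+00  0.00000000e+00  1.00000000e+00]]
[[471.27403702   0.         252.06475081]
 [  0.         471.27403702 196.7202536 ]
 [  0.           0.           1.        ]] [[ 1.05109124e-02 -9.99853584e-01 -1.35029903e-02 -4.07951114e+00]
 [-9.95717866e-01 -9.22521176e-03 -9.19827532e-02  4.75689515e+02]
 [ 9.18447175e-02  1.44119914e-02 -9.95669043e-01  1.13364424e+03]
 [ 0.00000000e+00  0.00000000e+00  0.00000000e+00  1.00000000e+00]]
```

View pics/scene0.png

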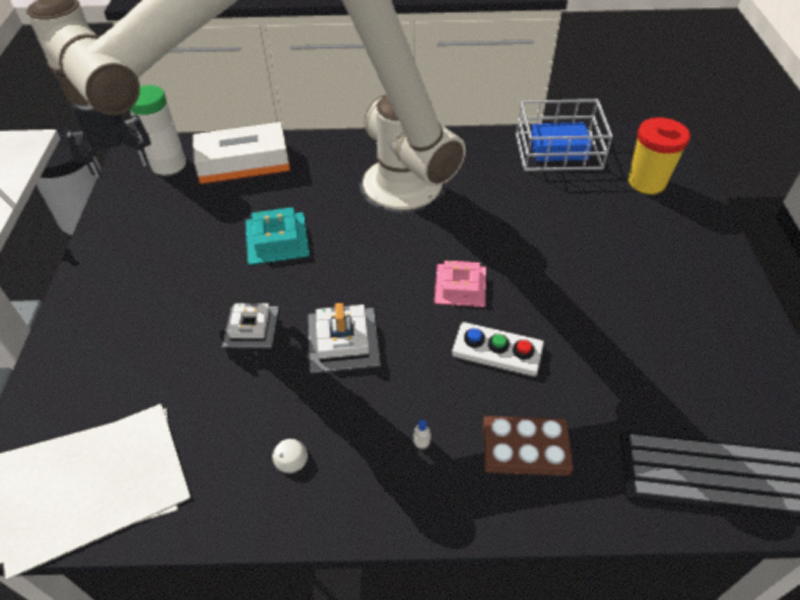

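View pics/top0.png

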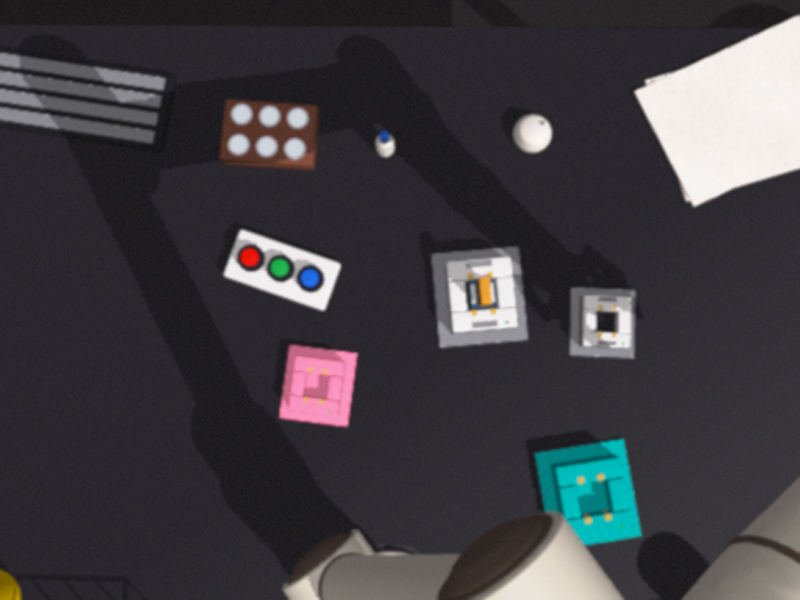

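The large light grey dock with the orange fin is at about (480,296) in the 800x600 top picture. The small grey one at (603,323), the pink one and the turquoise one are look-alikes. Keypad order, left to right, is red (250,258), green (280,268), blue (311,279). Next I measure positions and check with an enlarged crop.

```bash
cat > h.py <<'E'
import numpy as np,cv2
def cast(d,u,v,z):
    K=d["camera_matrix"];T=d["camera_from_world"];R=T[:3,:3];c=-R.T@T[:3,3]
    r=R.T@np.linalg.inv(K)@np.array([u,v,1.]);return c+r*(z-c[2])/r[2]
def proj(d,p):
    T=d["camera_from_world"];q=d["camera_matrix"]@(T[:3,:3]@np.array(p)+T[:3,3]);return q[:2]/q[2]
def masks(im):
    h=cv2.cvtColor(im,cv2.COLOR_RGB2HSV);H,S,V=cv2.split(h)
    return dict(red=((H<6)|(H>174))&(S>180)&(V>110),green=(H>50)&(H<75)&(S>130)&(V>70),blue=(H>105)&(H<125)&(S>150)&(V>110),orange=(H>8)&(H<20)&(S>170)&(V>140))
E
python3 - <<'E'
import pickle;from h import *
for n in("top","scene"):
    d=pickle.load(open(n+"0.pkl","rb"))
    for k,m in masks(d["color"]).items():
        N,l,st,ce=cv2.connectedComponentsWithStats(m.astype(np.uint8))
        for i in range(1,N):
            if st[i,4]>25:
                z=94 if k=="orange" else 38
                print(n,k,st[i],ce[i].round(1),cast(d,*ce[i],z).round(1),d["range_z"][int(ce[i][1]),int(ce[i][0])])
    if n=="top":
        c=d["color"][140:245,260:420,::-1]
        cv2.imwrite("pics/crop0.png",cv2.resize(c,(800,525),interpolation=cv2.INTER_CUBIC))
        c=d["color"][130:210,130:230,::-1]
        cv2.imwrite("pics/crop1.png",cv2.resize(c,(700,560),interpolation=cv2.INTER_CUBIC))
E
```

```text
top red [154 158  12  13 123] [159.4 164.3] [551.6 227.3  38. ] 1143.3969
top green [172 165  14  13 131] [178.5 170.9] [535.7 180.1  38. ] 1143.7671
top blue [243  84   6   6  27] [245.6  86.4] [747.9  19.3  38. ] 1133.211
top blue [192 172  13  12 124] [197.8 177.5] [519.9 132.8  38. ] 1142.8052
top orange [307 178   7  17  98] [309.7 185.9] [ 495.2 -132.7   94. ] 1083.3575
scene red [408  75  34  23 589] [424.4  85.9] [-127.3  697.3   38. ] 1524.2146
scene red [331 219   9   7  52] [334.9 221.8] [556.2 229.   38. ] 1281.756
scene green [ 84  55  22  18 272] [95.1 64. ] [-348.9 -713.6   38. ] 1567.091
scene green [315 215   9   7  55] [319. 218.] [540. 182.  38.] 1292.7604
scene blue [340  78  36   9 278] [358.   82.5] [-162.4  429.1   38. ] 1727.7139
scene blue [352  89  12   8  83] [357.4  92.5] [-93.3 414.5  38. ] 1680.1056
scene blue [365  89  12   8  84] [370.2  92.4] [-92.4 466.3  38. ] 1676.613
scene blue [340  90  11   8  69] [345.2  93. ] [-92.1 364.6  38. ] 1686.1387
scene blue [299 211   9   7  54] [303.2 214.1] [523.2 134.7  38. ] 1295.8099
scene orange [128 106  56  11 170] [155.7 110.8] [  65.2 -376.5   94. ] 1687.3885
```

View pics/crop0.png

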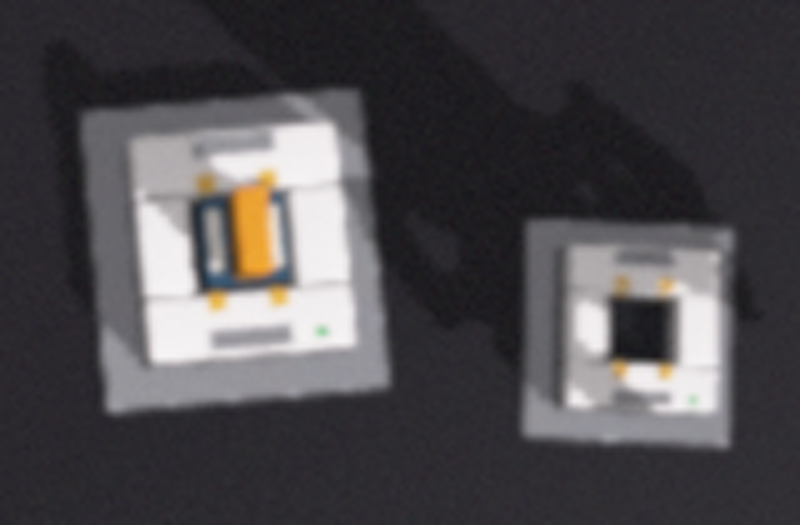

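The crop shows the large grey dock (fin at crop (252,232)) on its grey plate, corners (80,113), (360,90), (390,385), (105,412). It holds the battery and is the larger of the two grey ones, so it is the target. The grey one at (628,330) is smaller and empty.

Run:
```python
import pickle;from h import *
d=pickle.load(open("top0.pkl","rb"))
im=d["color"];rz=d["range_z"]
# world heights from depth
K=d["camera_matrix"];T=d["camera_from_world"];R=T[:3,:3];c=-R.T@T[:3,3]
v,u=np.mgrid[:384,:512]
P=np.stack([(u-K[0,2])/K[0,0]*rz,(v-K[1,2])/K[1,1]*rz,rz],-1)
W=(P-T[:3,3])@R
reg=np.zeros((384,512),bool);reg[150:230,268:342]=1
def rect(m,z,name):
    m=m.astype(np.uint8);N,l,st,ce=cv2.connectedComponentsWithStats(m);i=1+np.argmax(st[1:,4])
    cs,_=cv2.findContours((l==i).astype(np.uint8),cv2.RETR_EXTERNAL,cv2.CHAIN_APPROX_NONE)
    p=np.array([cast(d,*q[0],z)[:2] for q in max(cs,key=len)],np.float32)
    r=cv2.minAreaRect(p);print(name,st[i,4],r,cv2.boxPoints(r).round(0).tolist())
H,S,V=cv2.split(cv2.cvtColor(im,cv2.COLOR_RGB2HSV))
rect(reg&(V>85),4,"plate")
Z=W[...,2]
rect(reg&(Z>36)&(Z<55),42,"docktop d")
rect(reg&(V>170)|(reg&(Z>37)),42,"docktop v")
mo=masks(im)["orange"]&reg
rect(mo,94,"fin");
ys,xs=np.where(reg&(Z>80));print(len(xs),W[ys,xs].mean(0),W[ys,xs].min(0),W[ys,xs].max(0))
rect(reg&(Z>75),94,"fin d")
for z in ((30,46),):
    print(np.median(Z[reg&(V>170)]))
rect(((V>170)&(S<60)&(np.indices(V.shape)[1]<225)&(np.indices(V.shape)[1]>135)&(np.indices(V.shape)[0]>140)&(np.indices(V.shape)[0]<205)),20,"keypad")
```

```text
plate 3337 ((496.0284118652344, -134.3786163330078), (151.267333984375, 142.0362091064453), 5.428397178649902) [[414.0, -71.0], [427.0, -212.0], [578.0, -198.0], [565.0, -57.0]]
docktop d 1630 ((497.19329833984375, -134.66665649414062), (109.72505187988281, 100.00843811035156), 5.4140400886535645) [[438.0, -90.0], [447.0, -190.0], [557.0, -179.0], [547.0, -80.0]]
docktop v 1862 ((496.4066162109375, -135.80702209472656), (111.46572875976562, 101.75820922851562), 5.368184566497803) [[436.0, -90.0], [446.0, -192.0], [557.0, -181.0], [547.0, -80.0]]
fin 98 ((495.02191162109375, -132.6414794921875), (37.489192962646484, 13.250107765197754), 3.982386827468872) [[476.0, -127.0], [477.0, -141.0], [514.0, -138.0], [513.0, -125.0]]
153 [ 478.72472674 -117.22436185  248.04236567] [ 369.57619317 -143.03624244   80.1047823 ] [ 516.38684653  -16.02864836 1172.43462371]
fin d 139 ((496.2816162109375, -133.89231872558594), (40.29964828491211, 17.895946502685547), 5.153859615325928) [[475.0, -127.0], [477.0, -145.0], [517.0, -141.0], [516.0, -123.0]]
42.15935626698261
keypad 1299 ((534.8338012695312, 178.83644104003906), (169.9197235107422, 79.14329528808594), 71.32099914550781) [[470.0, 111.0], [545.0, 86.0], [600.0, 247.0], [525.0, 272.0]]
```

Request:
apply_moves:
  plan: [1, 0.0133, 0.0336, 0, -2, 1, 0.0266, 0.0672, 0, -4, 1, 0.04, 0.1, 0, -6, 1, 0.0533, 0.1344, 0, -8, 1, 0.0666, 0.168, 0, -10, 1, 0.08, 0.202, 0, -12, 1, 0.0932, 0.235, 0, -14, 1, 0.1065, 0.269, 0, -16.4]

```text
clock: 0.77
position: [338.8, -309.5, 231.0]
ee_rot: [-0.046, 0.999, 0.0, -0.0]
contact_force: [0.9, -0.0, -0.3]
gripper_width: 0.1
```

Request:
apply_moves:
  plan: [1, 0.015, 0.038, 0, 0, 1, 0.03, 0.076, 0, 0, 1, 0.045, 0.114, 0, 0, 1, 0.06, 0.152, 0, 0, 1, 0.075, 0.19, 0, 0, 1, 0.09, 0.228, 0, 0, 1, 0.105, 0.266, 0, 0, 1, 0.12, 0.304, 0, 0]

```text
clock: 1.43
position: [458.7, -5.1, 231.3]
ee_rot: [-0.048, 0.999, 0.0, -0.0]
contact_force: [0.1, -0.9, 1.0]
gripper_width: -0.1
```

Request:
apply_moves:
  plan: [1, 0.0133, 0.0335, -0.01, 0, 1, 0.0266, 0.067, -0.03, 0, 1, 0.04, 0.1, -0.05, 0, 1, 0.0533, 0.134, -0.07, 0, 1, 0.0666, 0.168, -0.09, 0, 1, 0.08, 0.2, -0.11, 0, 1, 0.0932, 0.2347, -0.13, 0, 1, 0.0932, 0.2347, -0.15, 0]

```text
clock: 2.1
position: [554.7, 233.1, 79.9]
ee_rot: [-0.05, 0.999, 0.001, 0.002]
contact_force: [0.9, 0.2, 0.1]
gripper_width: -0.2
```

Request:
apply_moves:
  plan: [1, 0, 0, 0, 0, 1, 0, 0, 0, 0]

```text
clock: 2.27
position: [550.8, 226.8, 79.8]
ee_rot: [-0.047, 0.999, -0.001, -0.002]
contact_force: [-0.1, 0.0, -0.4]
gripper_width: 0.0
```

Run:
```python
from bench import arm
import cv2,pickle
s=arm.read_state();print(s['position'],s['contact_force'])
d=arm.get_image("wrist");pickle.dump((s,d),open("w1.pkl","wb"))
print(d["camera_matrix"],d["mount"])
cv2.imwrite("pics/w1.png",cv2.resize(d["color"][:,:,::-1],(768,576)))
```

```text
[550.82493966 226.82473495  79.75700978] [-0.14290873  0.01800862 -0.42481737]
[[297.31863964   0.         253.03793377]
 [  0.         297.31863964 194.63153411]
 [  0.           0.           1.        ]] [[ 6.21572343e-04 -9.53349662e-01 -3.01867581e-01  7.70649761e+01]
 [ 9.99999789e-01  5.36198354e-04  3.65682504e-04 -2.68016585e-01]
 [-1.86762391e-04 -3.01867745e-01  9.53349794e-01 -1.43525671e+02]
 [ 0.00000000e+00  0.00000000e+00  0.00000000e+00  1.00000000e+00]]
```

View pics/w1.png

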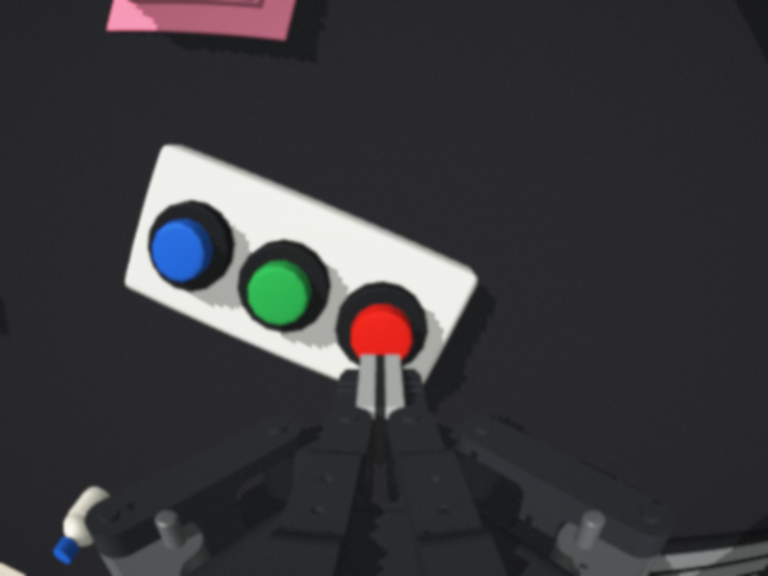

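The closed fingertips (380,360) are lined up over the red key (381,335). Pressing.

Request:
apply_moves:
  plan: [1, 0, 0, -0.02, 0, 1, 0, 0, -0.036, 0, 1, 0, 0, -0.042, 0, 1, 0, 0, -0.045, 0, 1, 0, 0, -0.048, 0, 1, 0, 0, -0.049, 0, 1, 0, 0, -0.049, 0]

```text
clock: 2.9
position: [551.7, 226.4, 36.0]
ee_rot: [-0.047, 0.999, -0.001, -0.0]
contact_force: [-5.4, -3.6, 13.6]
gripper_width: -0.0
```

Request:
apply_moves:
  plan: [1, 0, 0, 0, 0, 1, 0, 0, 0, 0]

```text
clock: 3.07
position: [551.7, 226.4, 35.9]
ee_rot: [-0.047, 0.999, -0.001, 0.0]
contact_force: [-5.7, -3.6, 13.0]
gripper_width: -0.5
```

```bash
cat > wl.py <<'E'
from bench import arm
import cv2,pickle,sys
s=arm.read_state();print(s['clock'],s['position'].round(1),s['contact_force'].round(1),s['wrist_torque'].round(2),s['gripper_width'])
d=arm.get_image("wrist");pickle.dump((s,d),open(sys.argv[1]+".pkl","wb"))
y0,y1,x0,x1=map(int,sys.argv[2:6])
cv2.imwrite("pics/"+sys.argv[1]+".png",cv2.resize(d["color"][y0:y1,x0:x1,::-1],(768,576),interpolation=cv2.INTER_CUBIC))
E
python3 wl.py w2 150 300 150 350
```

```text
3.0667 [551.7 226.4  35.9] [-5.7 -3.6 13. ] [-0.97  1.88  0.04] -0.4599441323723802
```

View pics/w2.png

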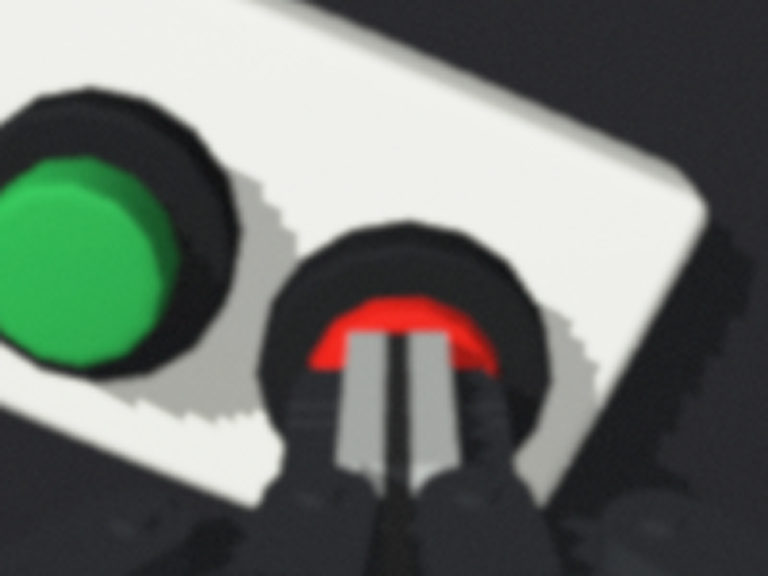

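The red key is flush with its collar at (400,330), no side wall is visible, and the force is 13 N, so it is fully down. Lifting and going on to blue.

Request:
apply_moves:
  plan: [1, 0, 0, 0.02, 0, 1, 0, 0, 0.05, 0, 1, -0.011, -0.032, 0.05, 0, 1, -0.022, -0.064, 0.05, 0, 1, -0.032, -0.095, 0.05, 0, 1, -0.032, -0.095, 0.04, 0, 1, -0.032, -0.095, 0.03, 0, 1, -0.032, -0.095, 0.02, 0]

```text
clock: 3.78
position: [521.2, 132.8, 53.1]
ee_rot: [-0.047, 0.999, 0.001, 0.002]
contact_force: [-0.3, 0.8, 0.5]
gripper_width: 0.0
```

Request:
apply_moves:
  plan: [1, 0, 0, 0, 0]

```text
clock: 3.87
position: [519.5, 132.6, 50.6]
ee_rot: [-0.047, 0.999, -0.0, -0.001]
contact_force: [-0.5, -0.1, -0.5]
gripper_width: -0.1
```

```bash
python3 wl.py w3 150 300 150 350
```

```text
3.8667 [519.5 132.6  50.6] [-0.5 -0.1 -0.5] [-0.01  0.08 -0.04] -0.0544276881495343
```

View pics/w3.png

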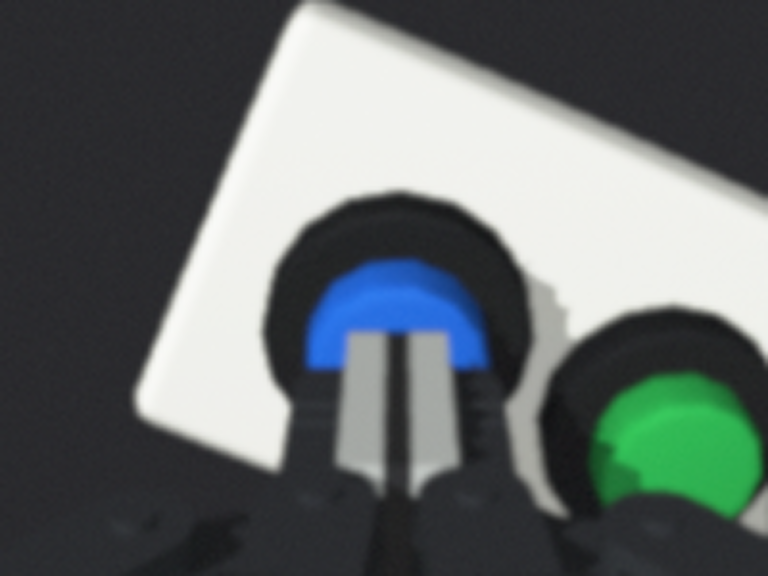

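The tips at (398,340) are over the blue key (400,310), which is still up. Pressing.

Request:
apply_moves:
  plan: [1, 0, 0, -0.008, 0, 1, 0, 0, -0.012, 0, 1, 0, 0, -0.015, 0, 1, 0, 0, -0.018, 0, 1, 0, 0, -0.02, 0, 1, 0, 0, -0.021, 0, 1, 0, 0, -0.021, 0]

```text
clock: 4.5
position: [520.9, 133.5, 35.7]
ee_rot: [-0.049, 0.999, 0.0, 0.001]
contact_force: [-9.7, 1.4, 27.7]
gripper_width: 0.0
```

```bash
python3 wl.py w4 150 300 150 350
```

```text
4.5 [520.9 133.5  35.7] [-9.7  1.4 27.7] [ 0.39  2.8  -0.05] 0.016085300288389823
```

View pics/w4.png

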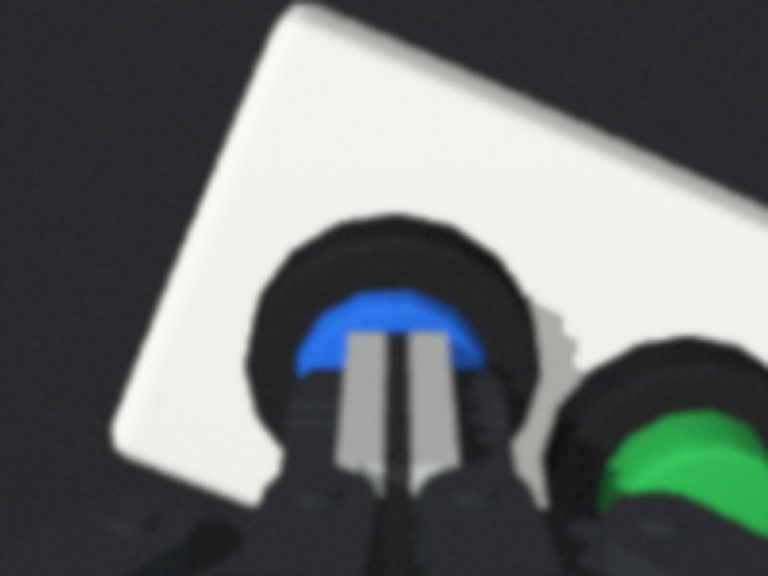

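Blue is flush and bottomed at 28 N. Green stays up. Now to the battery.

Request:
apply_moves:
  plan: [1, 0, 0, 0.03, 0, 1, 0, 0, 0.07, 0, -1, -0.001, -0.02, 0.11, 0, -1, -0.005, -0.06, 0.14, 0, -1, -0.009, -0.1, 0.14, 0, -1, -0.013, -0.14, 0.14, 0, -1, -0.016, -0.18, 0.14, 0, -1, -0.02, -0.22, 0.14, 0]

```text
clock: 5.22
position: [499.7, -85.7, 171.6]
ee_rot: [-0.048, 0.999, 0.0, 0.0]
contact_force: [0.9, 0.5, -0.3]
gripper_width: 72.2
```

Request:
apply_moves:
  plan: [-1, -0.002, -0.03, 0, 0, -1, -0.004, -0.047, 0, 0, -1, -0.004, -0.047, -0.03, 0, -1, -0.004, -0.047, -0.03, 0]

```text
clock: 5.55
position: [492.7, -132.0, 137.1]
ee_rot: [-0.045, 0.999, 0.001, -0.004]
contact_force: [-0.8, 0.7, -1.0]
gripper_width: 85.3
```

```bash
python3 wl.py w5 0 384 0 512
```

```text
5.55 [ 492.7 -132.   137.1] [-0.8  0.7 -1. ] [-0.    0.16 -0.05] 85.32163863149424
```

View pics/w5.png

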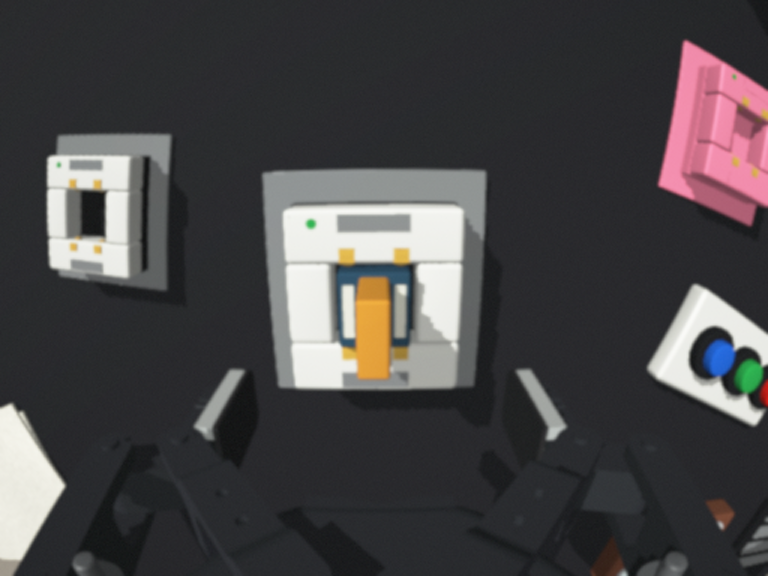

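Fin top at (373,290–375) is centred between the open pads (240/520,375) and parallel to them. Descending for a grip near the top of the fin, so it can tilt within the pads.

Request:
apply_moves:
  plan: [-1, 0, 0, -0.03, 0, -1, 0, 0, -0.05, 0, -1, 0, 0, -0.058, 0, 1, 0, 0, -0.058, 0, 1, 0, 0, -0.058, 0, 1, 0, 0, -0.058, 0, 1, 0, 0, -0.058, 0, 1, 0, 0, -0.058, 0]

```text
clock: 6.27
position: [497.1, -131.1, 84.5]
ee_rot: [-0.047, 0.999, -0.0, 0.001]
contact_force: [-0.1, 0.2, -0.3]
gripper_width: 25.8
```

```bash
python3 wl.py w6 140 380 100 420
```

```text
6.2667 [ 497.1 -131.1   84.5] [-0.1  0.2 -0.3] [-0.02 -0.03 -0.02] 25.76430837757986
```

View pics/w6.png

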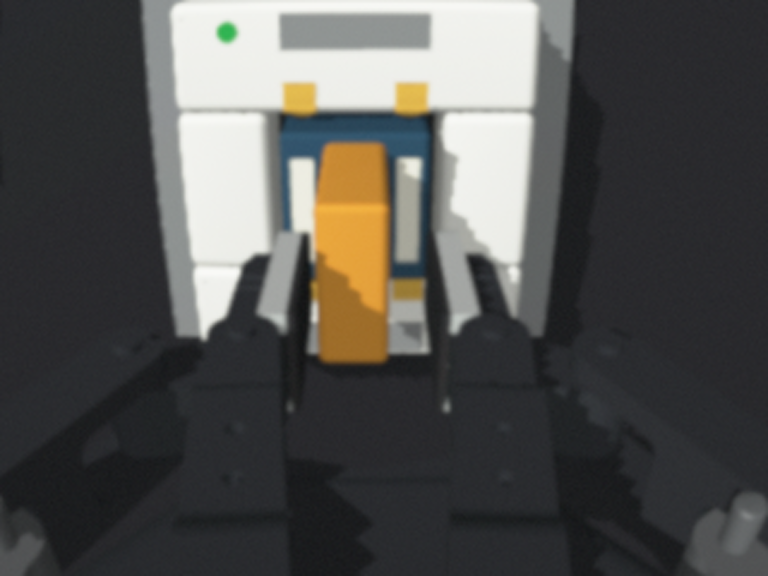

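The fin (352) is nearer the left pad (305) than the right (440), so the tool is about 3.5 mm too far to +y. Correcting before it closes.

Request:
apply_moves:
  plan: [0.5, -0.0005, -0.002, -0.001, 0, 0.5, -0.0005, -0.0035, -0.003, 0, 1, -0.0005, -0.0035, -0.003, 0, 1, -0.0005, -0.0035, -0.003, 0, 1, -0.0005, -0.0035, -0.003, 0, 1, -0.0005, -0.0035, -0.003, 0]

```text
clock: 6.82
position: [496.2, -134.7, 81.0]
ee_rot: [-0.047, 0.999, 0.0, 0.001]
contact_force: [-0.8, 1.7, 4.8]
gripper_width: 14.6
```

```bash
python3 wl.py w7 140 380 100 420
```

```text
6.8167 [ 496.2 -134.7   81. ] [-0.8  1.7  4.8] [ 0.51  0.32 -0.02] 14.61928734782867
```

View pics/w7.png

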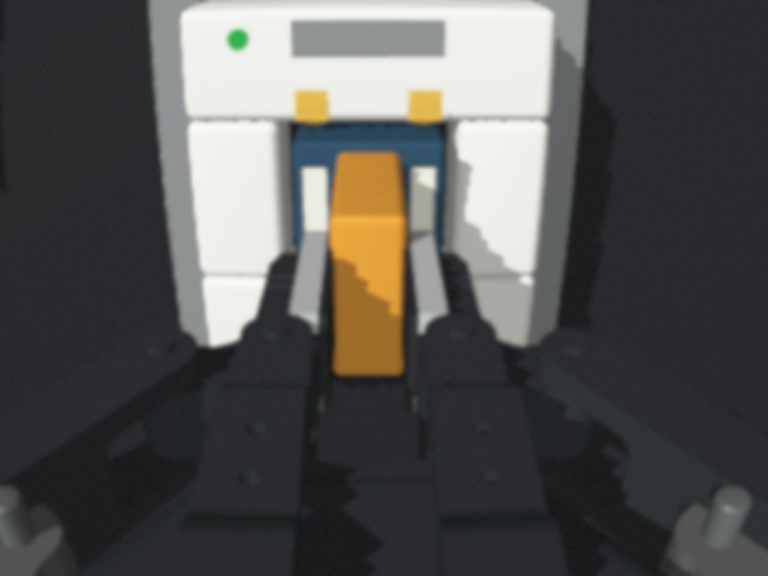

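Gripped and centred. First gentle lateral test to +y, with no lift.

Request:
apply_moves:
  plan: [1, -0.0002, 0.002, 0, 0, 1, -0.0004, 0.004, 0, 0, 1, -0.0006, 0.006, 0, 0, 1, -0.0006, 0.006, 0, 0, 1, -0.0006, 0.006, 0, 0]

```text
clock: 7.28
position: [496.0, -131.5, 81.1]
ee_rot: [-0.048, 0.999, -0.002, 0.0]
contact_force: [0.6, -12.3, 2.8]
gripper_width: 14.2
```

```bash
python3 wl.py w8 140 380 100 420
python3 - <<'E'
from bench import arm
import cv2
for n,(y0,y1,x0,x1) in dict(scene=(180,250,180,260)).items():
    d=arm.get_image(n);cv2.imwrite("pics/s8.png",cv2.resize(d["color"][y0:y1,x0:x1,::-1],(720,630),interpolation=cv2.INTER_CUBIC))
E
```

```text
7.2833 [ 496.  -131.5   81.1] [  0.6 -12.3   2.8] [-4.48 -0.34  0.11] 14.156141603221613
```

View pics/w8.png

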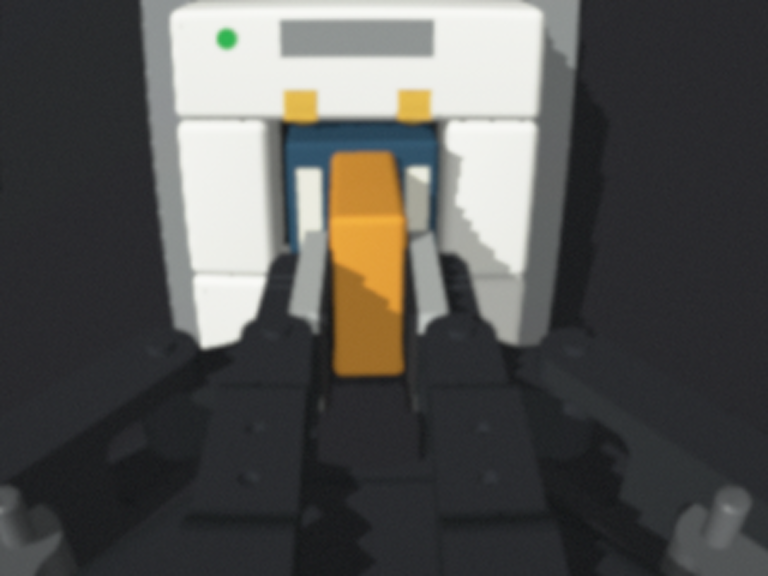

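View pics/s8.png

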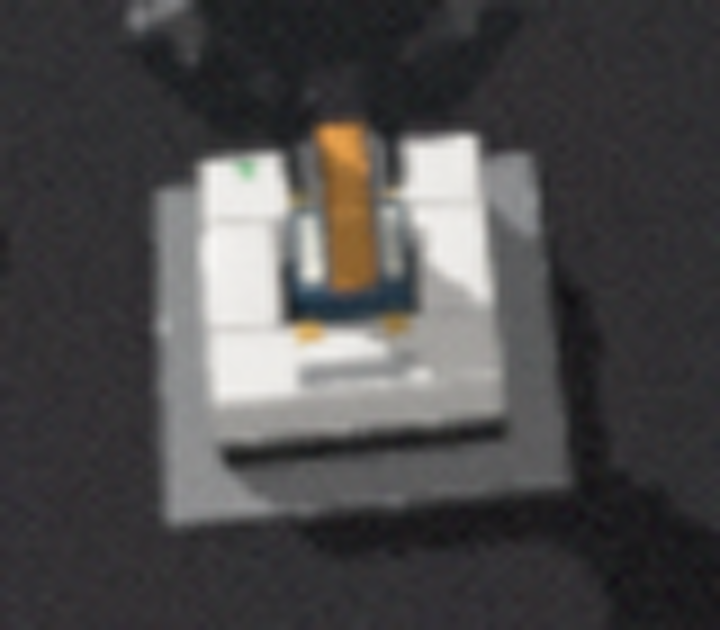

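Tool moved 3 mm with 12 N, and the battery rotates about the shoes rather than sliding. Larger swings with a small lift each time.

Request:
apply_moves:
  plan: [1, 0.0003, -0.003, 0, 0, 1, 0.0006, -0.006, 0.0003, 0, 1, 0.0009, -0.009, 0.0006, 0, 1, 0.0012, -0.012, 0.001, 0, 1, 0.0015, -0.015, 0.0015, 0, 1, 0.0017, -0.018, 0.002, 0, 1, 0.0017, -0.018, 0.002, 0]

```text
clock: 7.97
position: [496.9, -142.7, 81.8]
ee_rot: [-0.046, 0.999, 0.003, 0.0]
contact_force: [-0.6, 15.5, 3.3]
gripper_width: 14.3
```

```bash
python3 wl.py w9 140 380 100 420
```

```text
7.9667 [ 496.9 -142.7   81.8] [-0.6 15.5  3.3] [5.73 0.22 0.11] 14.319361655549423
```

View pics/w9.png

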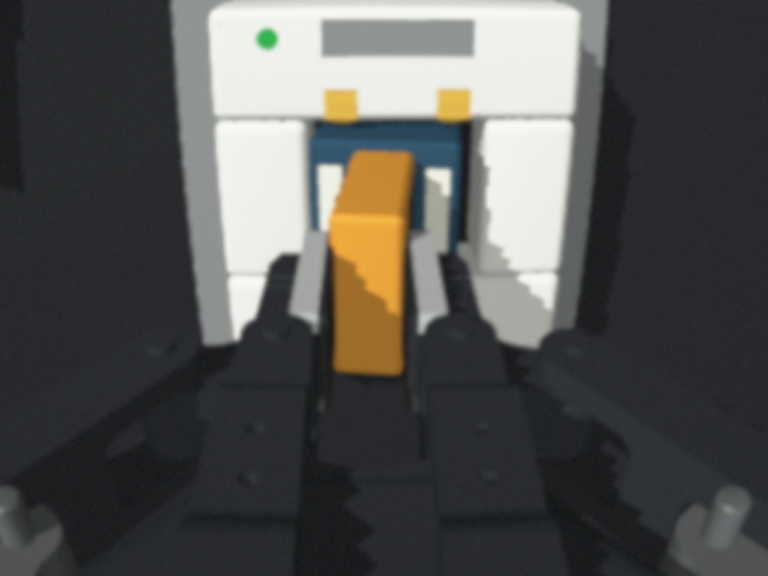

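The battery now leans clearly towards -y (fin base at 385, top at 370; block shifted in the well). It rocks in the pads with 15 N. Continuing the swings with lift.

Request:
apply_moves:
  plan: [1, -0.0003, 0.003, 0.0003, 0, 1, -0.0006, 0.006, 0.0006, 0, 1, -0.0009, 0.009, 0.001, 0, 1, -0.0012, 0.012, 0.0014, 0, 1, -0.0015, 0.015, 0.0018, 0, 1, -0.0018, 0.018, 0.0022, 0, 1, -0.0021, 0.021, 0.0026, 0, 1, -0.0024, 0.024, 0.003, 0]

```text
clock: 8.68
position: [494.5, -126.5, 84.4]
ee_rot: [-0.048, 0.999, -0.003, -0.001]
contact_force: [3.7, -21.4, -12.0]
gripper_width: 14.2
```

```bash
python3 wl.py w10 140 380 100 420
```

```text
8.6833 [ 494.5 -126.5   84.4] [  3.7 -21.4 -12. ] [-7.2  -1.49  0.03] 14.221067765028884
```

View pics/w10.png

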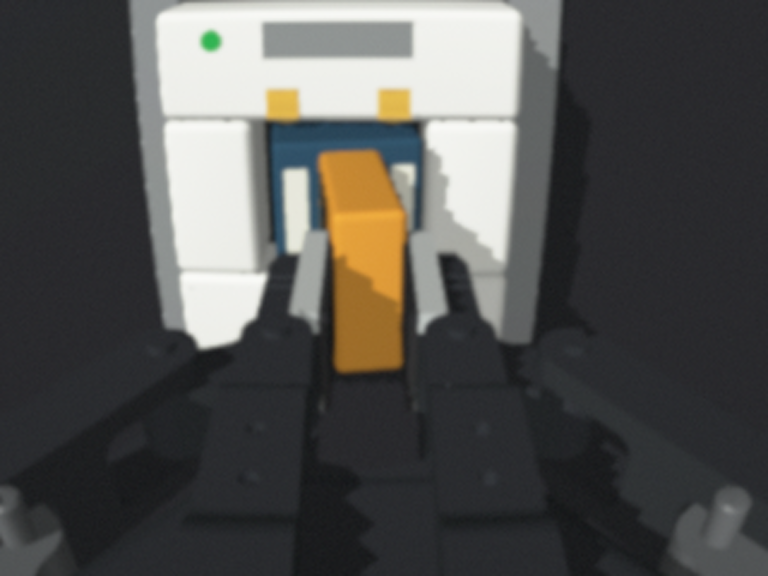

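Good: leaning to +y, risen about 3 mm, Fz -12 N (below the 16 N limit). Next swings with a slower lift.

Request:
apply_moves:
  plan: [1, 0.0003, -0.003, 0, 0, 1, 0.0006, -0.006, 0, 0, 1, 0.0009, -0.009, 0.0003, 0, 1, 0.0012, -0.012, 0.0006, 0, 1, 0.0015, -0.015, 0.001, 0, 1, 0.0018, -0.018, 0.0013, 0, 1, 0.0021, -0.021, 0.0016, 0, 1, 0.0024, -0.024, 0.002, 0]

```text
clock: 9.4
position: [495.8, -142.6, 85.7]
ee_rot: [-0.046, 0.999, 0.003, -0.001]
contact_force: [1.2, 18.1, -6.1]
gripper_width: 14.1
```

Request:
apply_moves:
  plan: [1, -0.0003, 0.003, 0.0003, 0, 1, -0.0006, 0.006, 0.0006, 0, 1, -0.0009, 0.009, 0.0009, 0, 1, -0.0012, 0.012, 0.0012, 0, 1, -0.0015, 0.015, 0.0015, 0, 1, -0.0018, 0.018, 0.0018, 0, 1, -0.0021, 0.021, 0.002, 0, 1, -0.0024, 0.024, 0.002, 0]

```text
clock: 10.07
position: [494.2, -126.0, 89.3]
ee_rot: [-0.048, 0.999, -0.002, -0.001]
contact_force: [2.5, -15.2, -7.5]
gripper_width: 13.9
```

```bash
python3 wl.py w11 140 380 100 420;  python3 - <<'E'
from bench import arm
import cv2
d=arm.get_image("scene");cv2.imwrite("pics/s11.png",cv2.resize(d["color"][180:250,180:260,::-1],(720,630),interpolation=cv2.INTER_CUBIC))
E
```

```text
10.0667 [ 494.2 -126.    89.3] [  2.5 -15.2  -7.5] [-5.32 -0.98 -0.02] 13.910180496939446
```

View pics/w11.png

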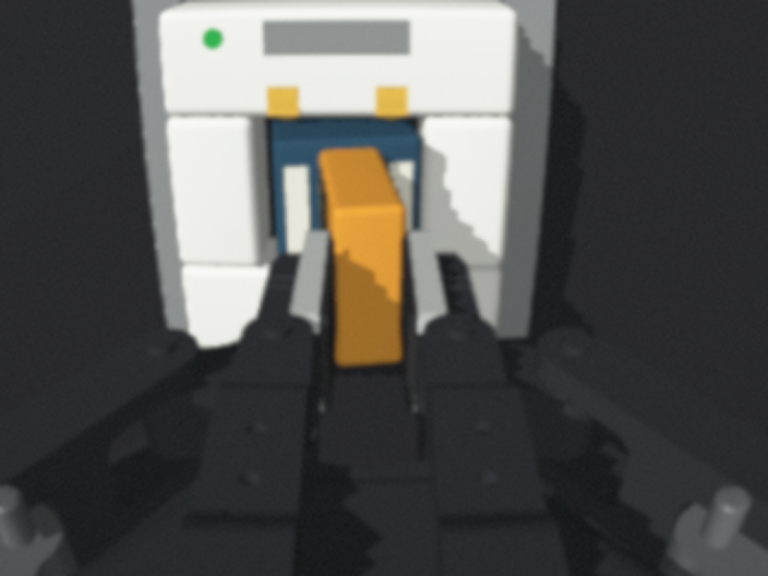

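View pics/s11.png

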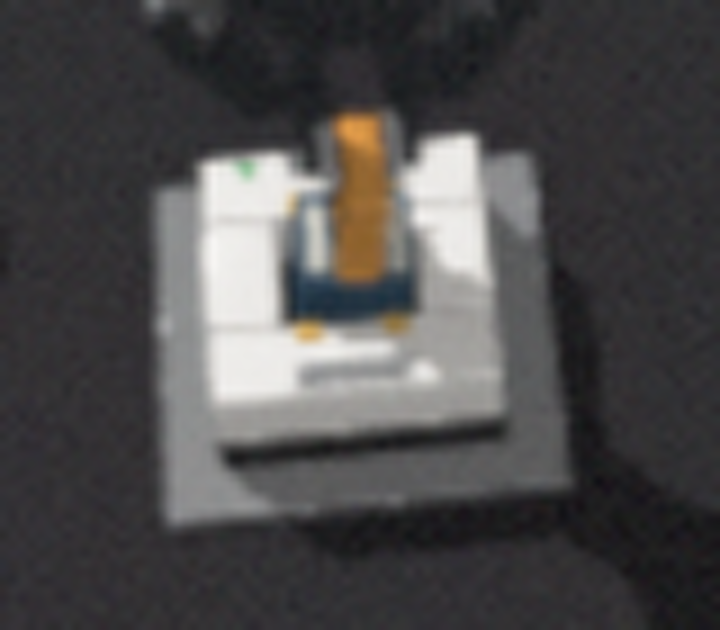

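The dock is still down and the battery is rising. The fin's lower edge in the wrist view went 375→363, so it has slipped about 2–3 mm in the pads. I centre the battery and regrip deeper.

Request:
apply_moves:
  plan: [1, 0.0004, -0.004, 0, 0, 1, 0.0008, -0.008, 0, 0, 1, 0.0012, -0.012, 0, 0, 1, 0.0015, -0.015, 0, 0, 1, 0.0013, -0.013, -0.001, 0, 1, 0.0013, -0.013, -0.001, 0, 0.5, 0.0013, -0.013, -0.001, 0, 0.5, 0.0013, -0.013, -0.001, 0]

```text
clock: 10.83
position: [495.9, -135.9, 88.5]
ee_rot: [-0.047, 0.999, -0.0, 0.0]
contact_force: [0.7, -0.2, 0.0]
gripper_width: 21.4
```

```bash
python3 wl.py w12 140 380 100 420
```

```text
10.8333 [ 495.9 -135.9   88.5] [ 0.7 -0.2  0. ] [ 0.04 -0.02 -0.04] 21.36926616411312
```

View pics/w12.png

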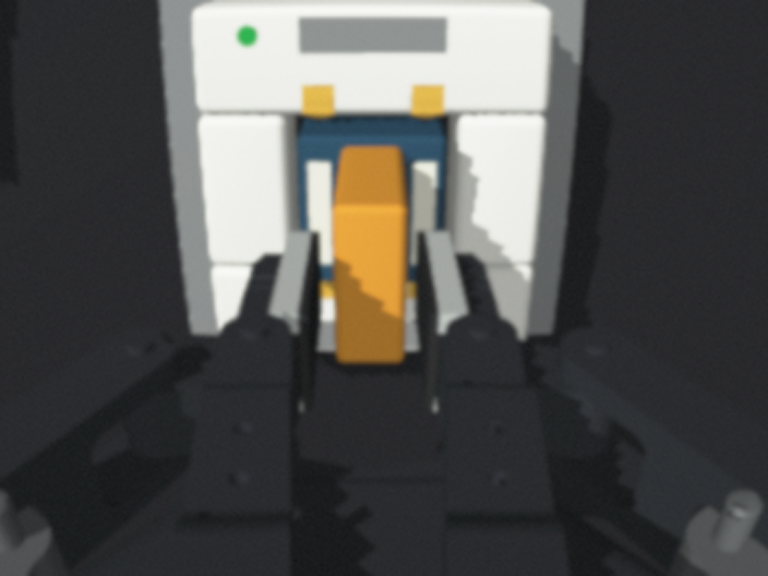

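```bash
cat > fz.py <<'E'
import pickle,numpy as np,cv2,sys
from scipy.spatial.transform import Rotation as Ro
def wp(f):
    s,d=pickle.load(open(f,"rb"));K=d["camera_matrix"];z=d["range_z"]
    v,u=np.mgrid[:384,:512];x=(u-K[0,2])/K[0,0];y=(v-K[1,2])/K[1,1];th=np.hypot(x,y)+1e-9
    t=np.tan(th)/th;C=np.stack([x*t*z,y*t*z,z],-1);M=d["mount"]
    Tp=C@M[:3,:3].T+M[:3,3]
    return d["color"],Tp,Tp@Ro.from_quat(s["ee_rot"]).as_matrix().T+s["position"]
if __name__=="__main__":
  for f in sys.argv[1:]:
    c,T,W=wp(f+".pkl")
    h=cv2.cvtColor(c,cv2.COLOR_RGB2HSV);m=(h[...,0]>8)&(h[...,0]<20)&(h[...,1]>150)&(h[...,2]>60)
    m[:235]=0;m[290:]=0;m[:,:235]=0;m[:,275:]=0
    wh=(h[...,1]<40)&(h[...,2]>150)&(np.indices(m.shape)[0]<190)&(np.indices(m.shape)[0]>145)&(np.indices(m.shape)[1]>170)&(np.indices(m.shape)[1]<330)
    print(f,m.sum(),"fin top world z",np.median(W[m][:,2]).round(1),"tool",np.median(T[m],0).round(1),"xy",np.median(W[m],0).round(1)[:2],"dock top",np.median(W[wh][:,2]).round(1),wh.sum())
E
python3 fz.py w6 w7 w8 w9 w10 w11 w12
```

```text
w6 1451 fin top world z 94.8 tool [ -1.4  -2.9 -10.3] xy [ 498.7 -133.9] dock top 42.7 5281
w7 1643 fin top world z 94.9 tool [  1.1  -0.2 -13.9] xy [ 495.1 -135. ] dock top 42.8 5627
w8 1645 fin top world z 95.0 tool [  1.1  -0.2 -13.9] xy [ 494.9 -131.7] dock top 42.8 5589
w9 1629 fin top world z 95.0 tool [  0.6  -0.2 -13.2] xy [ 496.3 -143.1] dock top 42.8 5115
w10 1615 fin top world z 96.4 tool [ -0.2  -0.2 -11.9] xy [ 494.7 -126.6] dock top 42.8 5272
w11 1583 fin top world z 98.3 tool [-1.7 -0.2 -9. ] xy [ 496. -126.] dock top 42.8 5139
w12 1554 fin top world z 97.2 tool [-1.9  0.3 -8.8] xy [ 497.8 -135.5] dock top 42.8 5313
```

Depth shows the fin top rose only about 2.5 mm while it slipped 5 mm through the pads. The dock is still down (42.8). Regrip 9 mm deeper, and lift less per swing.

Request:
apply_moves:
  plan: [0.5, 0, 0, -0.005, 0, 0.5, 0, 0, -0.009, 0, 1, 0, 0, -0.009, 0, 1, 0, 0, -0.009, 0, 1, 0, 0, -0.009, 0]

```text
clock: 11.3
position: [495.0, -135.6, 78.3]
ee_rot: [-0.047, 0.999, 0.0, -0.001]
contact_force: [0.9, 0.4, -5.6]
gripper_width: 14.4
```

Request:
apply_moves:
  plan: [1, 0.0003, -0.003, 0.0002, 0, 1, 0.0006, -0.006, 0.0005, 0, 1, 0.0009, -0.009, 0.001, 0, 1, 0.0012, -0.012, 0.001, 0, 1, 0.0012, -0.012, 0.001, 0]

```text
clock: 11.72
position: [495.6, -143.2, 78.6]
ee_rot: [-0.046, 0.999, 0.004, -0.001]
contact_force: [-1.2, 19.7, -4.1]
gripper_width: 14.6
```

```bash
python3 wl.py w13 140 380 100 420; python3 fz.py w13
```

```text
11.7167 [ 495.6 -143.2   78.6] [-1.2 19.7 -4.1] [6.97 0.32 0.09] 14.580542921828746
w13 1731 fin top world z 96.9 tool [  3.4  -0.2 -18.4] xy [ 492.1 -143.8] dock top 42.8 5245
```

Request:
apply_moves:
  plan: [1, -0.0003, 0.003, 0.0003, 0, 1, -0.0006, 0.006, 0.0006, 0, 1, -0.0009, 0.009, 0.001, 0, 1, -0.0012, 0.012, 0.0014, 0, 1, -0.0015, 0.015, 0.0016, 0, 1, -0.0018, 0.018, 0.0016, 0, 1, -0.0021, 0.021, 0.0016, 0, 1, -0.0024, 0.024, 0.0016, 0]

```text
clock: 12.43
position: [494.4, -129.1, 82.2]
ee_rot: [-0.048, 0.999, -0.004, -0.001]
contact_force: [2.8, -29.4, -10.8]
gripper_width: 14.6
```

```bash
python3 wl.py w14 140 380 100 420; python3 fz.py w14
```

```text
12.4333 [ 494.4 -129.1   82.2] [  2.8 -29.4 -10.8] [-9.41 -0.97 -0.08] 14.607820168751175
w14 1717 fin top world z 99.6 tool [  3.1  -0.2 -17.4] xy [ 491.4 -129.5] dock top 42.8 5551
```

Rising without slip (fin top 99.6, up ~5 mm, dock 42.8). Continuing.

Request:
apply_moves:
  plan: [1, 0.0003, -0.003, 0.0, 0, 1, 0.0006, -0.006, 0.0003, 0, 1, 0.0009, -0.009, 0.0006, 0, 1, 0.0012, -0.012, 0.001, 0, 1, 0.0015, -0.015, 0.0014, 0, 1, 0.0018, -0.018, 0.0016, 0, 1, 0.0021, -0.021, 0.0016, 0, 1, 0.0024, -0.024, 0.0016, 0]

```text
clock: 13.15
position: [495.7, -142.9, 82.7]
ee_rot: [-0.046, 0.999, 0.004, -0.001]
contact_force: [-2.9, 24.9, -0.4]
gripper_width: 14.4
```

```bash
python3 wl.py w15 140 380 100 420; python3 fz.py w15
```

```text
13.15 [ 495.7 -142.9   82.7] [-2.9 24.9 -0.4] [8.49 0.93 0.09] 14.436960497284325
w15 1702 fin top world z 99.0 tool [  2.5  -0.2 -16.3] xy [ 493.1 -143.4] dock top 42.8 5237
```

Request:
apply_moves:
  plan: [1, -0.0003, 0.003, 0.0004, 0, 1, -0.0006, 0.006, 0.0008, 0, 1, -0.0009, 0.009, 0.0012, 0, 1, -0.0012, 0.012, 0.0016, 0, 1, -0.0015, 0.015, 0.0018, 0, 1, -0.0018, 0.018, 0.0018, 0, 1, -0.0021, 0.021, 0.0018, 0, 1, -0.0024, 0.024, 0.0018, 0]

```text
clock: 13.87
position: [494.8, -128.6, 86.1]
ee_rot: [-0.048, 0.999, -0.004, -0.001]
contact_force: [1.9, -21.1, -4.0]
gripper_width: 14.9
```

Request:
apply_moves:
  plan: [1, 0.0003, -0.003, 0.0003, 0, 1, 0.0006, -0.006, 0.0006, 0, 1, 0.0009, -0.009, 0.001, 0, 1, 0.0012, -0.012, 0.0014, 0, 1, 0.0015, -0.015, 0.0017, 0, 1, 0.0018, -0.018, 0.002, 0, 1, 0.0021, -0.021, 0.002, 0, 1, 0.0024, -0.024, 0.002, 0]

```text
clock: 14.53
position: [496.0, -143.5, 86.8]
ee_rot: [-0.046, 0.999, 0.003, -0.001]
contact_force: [-2.3, 19.9, -2.0]
gripper_width: 14.5
```

```bash
python3 wl.py w16 140 380 100 420; python3 fz.py w16
```

```text
14.5333 [ 496.  -143.5   86.8] [-2.3 19.9 -2. ] [6.68 0.88 0.06] 14.50467772951204
w16 1658 fin top world z 100.7 tool [  1.1  -0.2 -13.9] xy [ 494.9 -143.8] dock top 42.8 5014
```

Request:
apply_moves:
  plan: [1, -0.0003, 0.003, 0.0004, 0, 1, -0.0006, 0.006, 0.0008, 0, 1, -0.0009, 0.009, 0.0012, 0, 1, -0.0012, 0.012, 0.0016, 0, 1, -0.0015, 0.015, 0.002, 0, 1, -0.0018, 0.018, 0.002, 0, 1, -0.0021, 0.021, 0.002, 0, 1, -0.0024, 0.024, 0.002, 0]

```text
clock: 15.25
position: [494.9, -127.8, 90.0]
ee_rot: [-0.048, 0.999, -0.003, -0.0]
contact_force: [0.4, -21.0, -7.5]
gripper_width: 14.4
```

Request:
apply_moves:
  plan: [1, 0.0004, -0.004, 0.0, 0, 1, 0.0008, -0.008, 0, 0, 1, 0.0012, -0.012, 0, 0, 1, 0.0014, -0.014, 0, 0, 1, 0.0012, -0.012, -0.001, 0, 1, 0.0012, -0.012, -0.001, 0, 0.5, 0.0012, -0.012, -0.001, 0, 0.5, 0.0012, -0.012, -0.001, 0]

```text
clock: 15.92
position: [497.4, -135.9, 89.1]
ee_rot: [-0.048, 0.999, -0.0, 0.002]
contact_force: [0.0, 0.8, -0.6]
gripper_width: 21.5
```

```bash
python3 wl.py w17 140 380 100 420; python3 fz.py w17
```

```text
15.9167 [ 497.4 -135.9   89.1] [ 0.   0.8 -0.6] [-0.01 -0.02  0.01] 21.476245391214647
w17 1609 fin top world z 101.2 tool [ -0.1   0.3 -12.1] xy [ 497.4 -135.3] dock top 42.8 5050
```

View pics/w17.png

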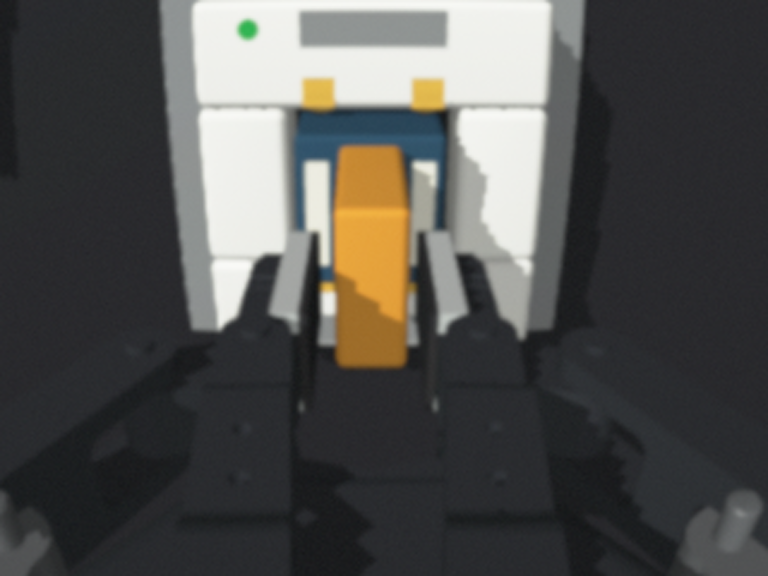

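The battery stands upright, risen 6.3 mm, and the dock is down. Regrip 10 mm deeper and continue.

Request:
apply_moves:
  plan: [0.5, 0, 0, -0.005, 0, 0.5, -0.001, 0, -0.01, 0, 1, -0.001, 0, -0.01, 0, 1, -0.001, 0, -0.01, 0, 1, -0.001, 0, -0.009, 0]

```text
clock: 16.38
position: [493.7, -135.7, 77.4]
ee_rot: [-0.047, 0.999, 0.0, -0.001]
contact_force: [2.5, -2.5, -18.7]
gripper_width: 14.9
```

Request:
apply_moves:
  plan: [1, 0.0003, -0.003, 0.0003, 0, 1, 0.0006, -0.006, 0.0006, 0, 1, 0.0009, -0.009, 0.001, 0, 1, 0.0012, -0.012, 0.0014, 0, 1, 0.0013, -0.013, 0.0014, 0]

```text
clock: 16.8
position: [494.2, -142.5, 78.3]
ee_rot: [-0.045, 0.999, 0.005, -0.001]
contact_force: [-1.0, 33.5, -6.7]
gripper_width: 14.8
```

Request:
apply_moves:
  plan: [1, -0.0003, 0.003, 0.0003, 0, 1, -0.0006, 0.006, 0.0006, 0, 1, -0.0009, 0.009, 0.001, 0, 1, -0.0012, 0.012, 0.0014, 0, 1, -0.0015, 0.015, 0.0016, 0, 1, -0.0018, 0.018, 0.0016, 0, 1, -0.0021, 0.021, 0.0016, 0, 1, -0.0025, 0.025, 0.0016, 0]

```text
clock: 17.47
position: [493.6, -129.2, 82.3]
ee_rot: [-0.048, 0.999, -0.004, -0.001]
contact_force: [4.4, -27.9, -9.0]
gripper_width: 14.7
```

```bash
python3 wl.py w18 140 380 100 420; python3 fz.py w18
```

```text
17.4667 [ 493.6 -129.2   82.3] [  4.4 -27.9  -9. ] [-9.63 -1.6  -0.12] 14.686040406714257
w18 1805 fin top world z 105.0 tool [  6.4  -0.2 -22.7] xy [ 487.3 -129.9] dock top 42.8 5623
```

Request:
apply_moves:
  plan: [1, 0.0003, -0.003, 0.0, 0, 1, 0.0006, -0.006, 0.0003, 0, 1, 0.0009, -0.009, 0.0006, 0, 1, 0.0012, -0.012, 0.001, 0, 1, 0.0015, -0.015, 0.0014, 0, 1, 0.0018, -0.018, 0.0016, 0, 1, 0.0021, -0.021, 0.0016, 0, 1, 0.0025, -0.025, 0.0016, 0]

```text
clock: 18.18
position: [495.6, -143.3, 86.4]
ee_rot: [-0.047, 0.999, 0.004, 0.0]
contact_force: [-9.5, 39.4, 25.1]
gripper_width: 15.1
```

Request:
apply_moves:
  plan: [1, -0.0003, 0.003, 0.0003, 0, 1, -0.0006, 0.006, 0.0006, 0, 1, -0.0009, 0.009, 0.001, 0, 1, -0.0012, 0.012, 0.0014, 0, 1, -0.0015, 0.015, 0.0016, 0, 1, -0.0018, 0.018, 0.0016, 0, 1, -0.0021, 0.021, 0.0016, 0, 1, -0.0025, 0.025, 0.0016, 0]

```text
clock: 18.85
position: [494.3, -128.1, 88.1]
ee_rot: [-0.049, 0.999, -0.004, -0.0]
contact_force: [-1.9, -26.4, 10.8]
gripper_width: 14.8
```

```bash
python3 wl.py w19 140 380 100 420; python3 fz.py w19;  python3 - <<'E'
from bench import arm
import cv2
d=arm.get_image("scene");cv2.imwrite("pics/s19.png",cv2.resize(d["color"][180:250,180:260,::-1],(720,630),interpolation=cv2.INTER_CUBIC))
E
```

```text
18.85 [ 494.3 -128.1   88.1] [ -1.9 -26.4  10.8] [-8.7   0.55 -0.1 ] 14.781990432278086
w19 1789 fin top world z 110.1 tool [  6.   -0.2 -22.1] xy [ 488.4 -128.7] dock top 42.8 5337
```

View pics/s19.png

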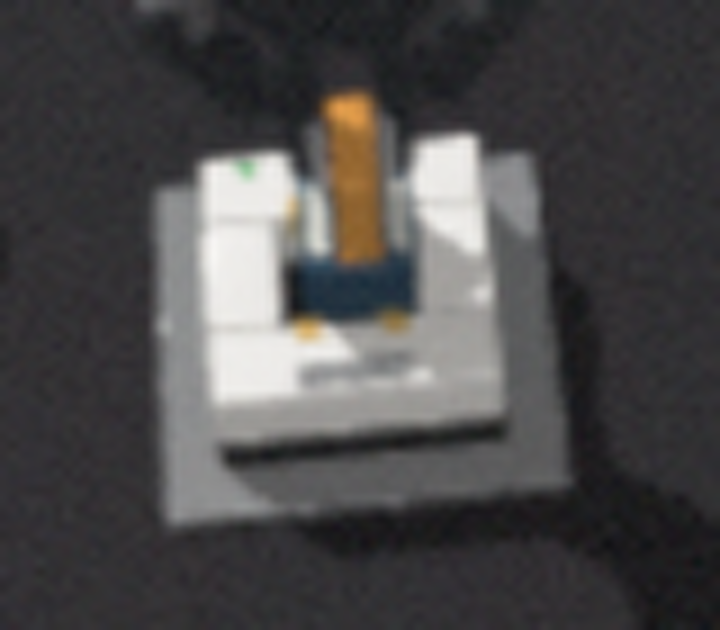

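Risen about 15 mm, past the 12 mm where the shoes let go, with the dock down. I return to centre and let the fin settle upright.

Request:
apply_moves:
  plan: [1, 0.0003, -0.003, 0.0, 0, 1, 0.0006, -0.006, 0.0, 0, 1, 0.0009, -0.009, 0.0, 0, 1, 0.0011, -0.012, 0.0, 0, 1, 0.0011, -0.012, 0.001, 0, 1, 0.0011, -0.012, 0.002, 0]

```text
clock: 19.45
position: [494.7, -135.6, 88.0]
ee_rot: [-0.047, 0.999, 0.0, 0.0]
contact_force: [-1.0, 1.4, -1.9]
gripper_width: 15.0
```

```bash
python3 wl.py w20 140 380 100 420; python3 fz.py w20
```

```text
19.45 [ 494.7 -135.6   88. ] [-1.   1.4 -1.9] [ 0.26  0.28 -0.03] 15.031864338448937
w20 1797 fin top world z 110.0 tool [  6.   -0.2 -22. ] xy [ 488.8 -136.3] dock top 42.8 5544
```

View pics/w20.png

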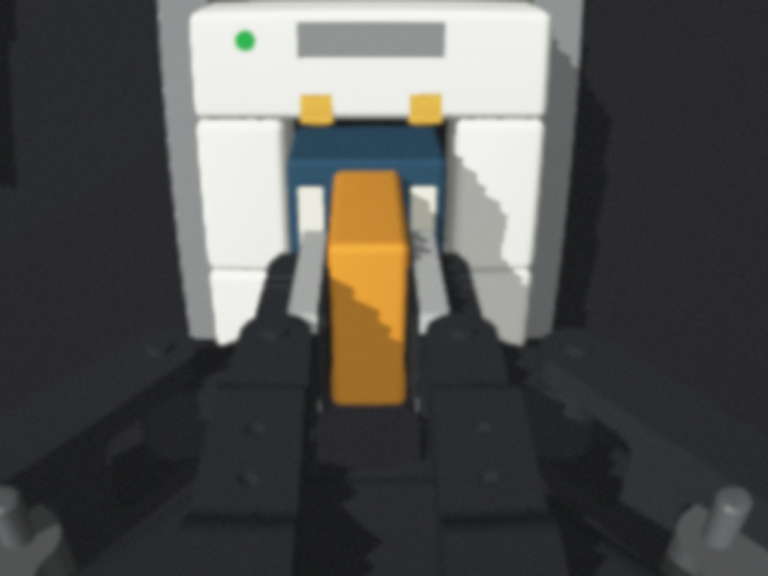

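Upright, Fz -1.9 N (about the battery's own weight), so it is free. Now the slow straight lift of the remaining ~31 mm.

Request:
apply_moves:
  plan: [1, 0, 0, 0.002, 0, 1, 0, 0, 0.004, 0, 1, 0, 0, 0.006, 0, 1, 0, 0, 0.008, 0]

```text
clock: 19.83
position: [494.8, -135.9, 95.6]
ee_rot: [-0.047, 0.999, -0.0, 0.0]
contact_force: [-0.2, 0.2, -2.8]
gripper_width: 14.9
```

Request:
apply_moves:
  plan: [1, 0, 0, 0.003, 0, 1, 0, 0, 0.006, 0, 1, 0, 0, 0.009, 0, 1, 0, 0, 0.012, 0, 1, 0, 0, 0.015, 0, 1, 0, 0, 0.018, 0, 1, 0, 0, 0.021, 0, 1, 0, 0, 0.023, 0]

```text
clock: 20.5
position: [494.9, -135.7, 119.0]
ee_rot: [-0.047, 0.999, -0.0, 0.0]
contact_force: [0.3, -0.1, -3.2]
gripper_width: 14.9
```

Request:
apply_moves:
  plan: [1, 0, 0, 0, 0, 1, 0, 0, 0, 0, 1, 0, 0, 0, 0, 1, 0, 0, 0, 0]

```text
clock: 20.83
position: [494.6, -135.7, 118.3]
ee_rot: [-0.047, 0.999, 0.0, -0.0]
contact_force: [0.1, -0.4, -3.6]
gripper_width: 14.7
```

```bash
python3 wl.py w21 140 380 100 420; python3 fz.py w21;python3 - <<'E'
from bench import arm
import cv2
d=arm.get_image("scene");cv2.imwrite("pics/s21.png",cv2.resize(d["color"][150:300,160:400,::-1],(800,500),interpolation=cv2.INTER_CUBIC))
print(arm.read_state()['joint_vel'].round(3))
E
```

```text
20.8333 [ 494.6 -135.7  118.3] [ 0.1 -0.4 -3.6] [-0.03  0.03 -0.01] 14.736865231385133
w21 1798 fin top world z 140.3 tool [  6.1  -0.2 -22. ] xy [ 488.6 -136.4] dock top 42.7 4318
[-0.001 -0.     0.001  0.001 -0.    -0.   ]
```

View pics/w21.png

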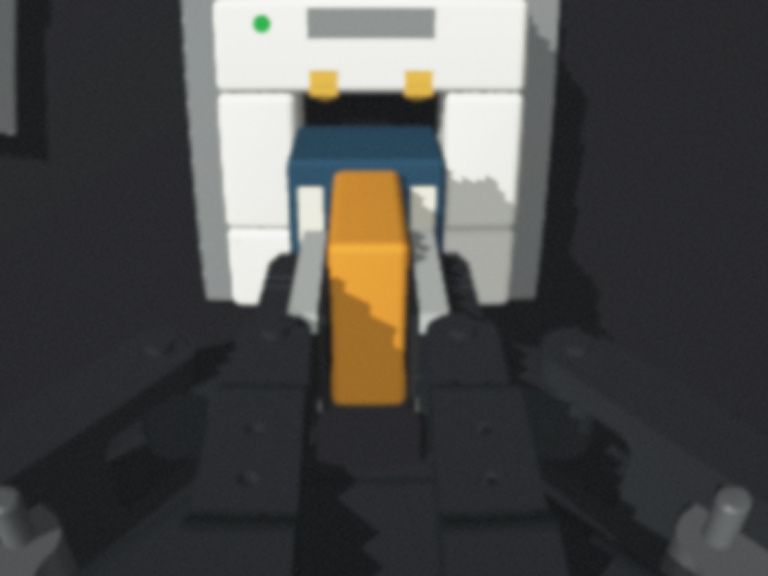

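View pics/s21.png

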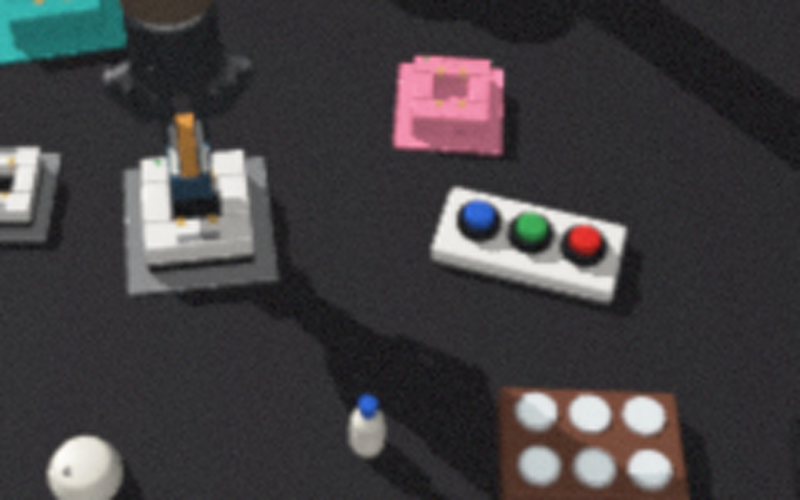

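Clear of the well: underside about 19.4 mm above it, dock down, drops, mouse and case in place. Checking tilt numerically before handing in.

Run:
```python
from fz import *
from scipy import ndimage
for f in("w7","w20","w21"):
    c,T,W=wp(f+".pkl");h=cv2.cvtColor(c,cv2.COLOR_RGB2HSV)
    m=(h[...,0]>8)&(h[...,0]<20)&(h[...,1]>150)&(h[...,2]>60)
    I,J=np.indices(m.shape);m&=(J>235)&(J<275)&(I>190)&(I<320)
    zt=np.percentile(W[m][:,2],85);m&=abs(W[...,2]-zt)<4
    m=ndimage.binary_erosion(m,iterations=2)
    p=W[m];A=np.c_[p[:,:2]-p[:,:2].mean(0),np.ones(len(p))];s=np.linalg.lstsq(A,p[:,2],rcond=None)[0]
    print(f,len(p),"slope x,y,z",s.round(4),"mean",p.mean(0).round(1))
```

```text
w7 1493 slope x,y,z [6.00000e-03 4.30000e-03 9.48575e+01] mean [ 495.4 -135.    94.9]
w20 1686 slope x,y,z [ 7.000000e-04 -5.700000e-03  1.101198e+02] mean [ 495.4 -135.7  110.1]
w21 1740 slope x,y,z [ 4.200000e-03 -1.360000e-02  1.403822e+02] mean [ 496.  -135.8  140.4]
```

Tilt is at most 0.02 rad relative to the start and the arm is still. Handing in.

Run:
```python
from bench import arm
print(arm.job_done()); s=arm.read_state(); print(s['clock'],s['position'],s['contact_force'],s['gripper_width'])
```

```text
the job is handed in; nothing more can be done
None
the job is handed in; nothing more can be done
```

I pressed the red key and then the blue key fully, each flush with its collar (13 N and 28 N), and left green alone. I then rocked the battery free by its fin with about ten side-to-side swings, easing it up and regripping lower twice. I handed the job in at about 21 s while still holding the battery.

- **Battery:** the last checks showed it still and upright (tilt at most 0.02 rad). Its underside was about 19 mm above the well mouth, with only its weight on the wrist.
- **Surroundings:** the dock top read 42.7 mm, so it was down on its plate. The drops, mouse, lens case and green key looked undisturbed.
- **Slipping:** the fin slid a few millimetres in the pads early on, which is why I regripped.
- **Possible brief dock lift:** at the end of the second regrip the upward pull read 18.7 N, just over the dock's 16 N. I took no picture at that moment, so I can't rule out a small brief lift. It read down in every measurement.
- **Sideways force:** one swing peaked at about 48 N at the wrist (39 N sideways, 25 N vertical). That load went through the fingers gripping the fin, not the gripper's body.

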